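# Unlock the jade cabinet, lift its sagging bolt clear and hold the gate ajar

## Task

Open the jade display cabinet and keep it open for a look inside: put the larger of the two keys from the wooden stand fully home in the lock on the cabinet's top, turn it a quarter turn anticlockwise to its stop and leave it there. Then draw the gate's barrel bolt - it sags, and a notch in its underside hangs on the bent-up lip of the keeper, so lift the bolt by its handle while you pull it back and do not force it - and pull the gate about 10 cm open at its free edge. The gate springs shut by itself, so finish while still holding it steady at that opening, and leave the other things on the table and cabinet where they are.

Things in the scene. Friction and masses are not known exactly. Their poses are not given: they have to be found in the camera images.
- cabinet: dark wood display cabinet with glass ends, 400 wide (y) x 236 deep (x) x 200 high, fixed. Origin: centre of its underside; front faces its -x, z up. Front plane at x = -118: stile with the keeper at y -200..-141, gate at y -138..168, hinge stile beyond. Gate and top board are level at z = 200. A blue gift box stands on the rear left of the top (z 200..240).
- lock_mouth (a point): centre of the key slot, on the lock's axis, level with its raised steel rim (42 outside, 25 inside diameter): (-45, -50, 206) in the cabinet frame. Slot 14 x 6, to 30 below this point, chamfered mouth 3 below the rim. The point's x lies along the slot and turns with the lock; at lock value 0 it is the cabinet's x. A tongue on the lock holds the gate until it is turned.
- lock (a joint): turn of the lock, rad: 0 locked (start), grows anticlockwise seen from above, stop at 1.57 (unlocked). Stiff to turn (0.05 N m), stays where it is left; it can only be turned by the key. The key has about 0.15 rad of play either way in the slot.
- key: the larger key, steel blade and black grip (bow), standing blade down in the stand. Origin: middle of the blade's tip, z up; blade 12 (x) x 4 (y) x 27 long (z 0..27), last 6 mm tapered; bow 30 (x) x 9 (y) x 36 high (z 27..63). 35 to 70 g. Same after half a turn. In the stand, and when fully home in the lock, its bow rests on the stand's top or the lock's rim.
- key_stand: wooden block 70 (x) x 110 (y) x 40 high, fixed; origin: centre of its underside. The larger key stands in its slot at y = +18, a smaller key (bow 18 x 8 x 20 high) at y = -34, both with their blade width along the stand's x.
- bolt_handle (a point): on the axis of the bolt's upright handle, 17 below its top, 50 above the bolt's axis. Grip: plain steel cylinder, 16 diameter, 17 above to 17 below this point, standing clear above the cabinet and hardware (none of it above z = 206): take it from above at any yaw. At (-135, -107, 226) in the cabinet frame when shut. By it the bolt is lifted and drawn and the gate pulled.
- bolt (a joint): draw of the barrel bolt along the gate, m: 0 shot into the keeper, grows towards the hinge side (the cabinet's +y when the gate is shut), stop at 0.045; friction about 1 N. With the bolt not lifted it stops on the keeper's lip at about 0.004. The nose is clear of the lip and keeper from 0.031 on.
- bolt_lift (a joint): lift of the bolt in its worn, tall guides, m: 0 sagging (it falls back by its weight, 0.2 to 0.35 kg), stop at 0.010. The lip reaches 5 mm up into the notch, so the bolt must be lifted by more than 0.005 while it is drawn from 0.003 to 0.031.
- gate (a joint): opening of the gate, rad: 0 shut, grows as it swings out towards the cabinet's -x (the robot), clockwise seen from above; up to 1.3. A spring shuts it (about 0.7 N m at 0.35 rad). 0.33 rad puts its free edge 10 cm out.
- gate_hinge (a point): on the vertical hinge line, at the height of the gate's top, at (-118, 170, 200) in the cabinet frame. The shut bolt's handle is 277 mm from it along the gate and 17 in front of the gate's front face.
- gate_edge (a point): front top corner of the gate's free edge, 308 from the hinge line; with the gate shut at (-118, -138, 200) in the cabinet frame.
- small_key: smaller key in the stand, not needed
- tea_cup: white tea cup, 68 diameter x 55 high, not needed
- gift_box: blue box 75 x 95 x 40 on the cabinet's top, not needed
- loupe: small folding loupe, about 63 x 34 x 16, not needed
- tea_tin: tea tin, 72 diameter x 130 high, not needed
- keeper: steel staple on the lock stile that takes the bolt's nose (its last 22 mm, 14 thick), open on the gate's side. Its frame is the cabinet's. The lower edge on the gate's side is bent up into a lip, 5 thick, at y = -150, top at z = 174, while the sagging bolt's underside lies at z = 169. Inside it leaves room for the bolt's full 10 mm of lift.

How it is judged (in metres and radians):
On the way, in this order (a step that is already met when the one before it is completed fails the run):
1. the larger key is fully home in the lock (horizontal distance between key and lock_mouth below 0.004 m and z of key in the frame of lock_mouth below -0.022 m), for 0.2 s.
2. the lock is turned to its open stop (value of joint lock above 1.25 rad), for 0.2 s.
3. the bolt is drawn clear of the keeper (value of joint bolt above 0.033 m), for 0.1 s.
4. the gate is pulled ajar (value of joint gate above 0.22 rad), for 0.1 s.
At the end, for the whole second after the job is handed in: The robot holds the gate still between 0.22 and 0.48 rad open (about 7 to 14 cm at its free edge), touching it (over 0.5 N) with nothing else propping it; the bolt is drawn more than 33 mm; the lock is turned more than 1.25 rad and the larger key still stands at least 18 mm deep in it (value of joint gate between 0.22 and 0.48 rad and velocity of joint gate between -0.05 and 0.05 rad/s and value of joint bolt above 0.033 m and contact force between the fingers and gate above 0.5 N and contact force between each of tea_cup, loupe, key, gift_box and gate below 0.2 N and value of joint lock above 1.25 rad and horizontal distance between key and lock_mouth below 0.004 m and z of key in the frame of lock_mouth below -0.018 m); the arm keeps its last pose, push and grip.
It fails at once if another thing on the table or cabinet is pushed more than 3 cm (distance of any of tea_cup, gift_box, loupe, tea_tin, small_key from where it was at the start of the episode above 0.03 m).
It fails at once if the bolt is forced against the keeper (over 60 N on it) (contact force between keeper and anything else above 60 N).
It also fails if it takes over 72 s, if anything falls off the work surface, if the arm or the gripper's body presses on something with over 40 N, if the wrist force passes 120 N, or if a joint passes its speed limit or range.

## Robot

A 6-joint arm with a two-finger parallel gripper is mounted at the origin on the work surface. World frame = base frame: x ahead of the robot, y to its left, z up, the work surface at z = 0. Lengths are in mm, angles in degrees, forces in N, time in s.
With the tool pointing down it reaches from about 350 to 850 mm from the base axis. Payload 8.1 kg.
Tool frame: the origin (TCP) lies between the finger pads; the fingertips stand 8 mm ahead of it and the grasp point (between the pads) lies 11 mm behind it (r.tip_extent is the distance from the TCP to the fingertips, in mm); z points along the fingers, y is the direction in which the jaws open and shut (so a half turn about z gives the same grasp; the last joint's range is limited). The gripper opens to 85 mm and grips with 20 to 120 N. Pads are 22 mm wide; open, the fingers measure 114 mm over their backs; the gripper's body (76 mm by 85 mm) begins 54 mm behind the grasp point. The pads swing forward as they close: fully open they stand 13 mm farther back than shut.
Start: joints at [67.643, 7.471, 85.268, -0, 87.261, -4.893], TCP at [180.04, 572.356, 239.292] pointing down, gripper open.
Joint ranges: [-169.43, 169.43], [-51.17, 129.36], [1.28, 143.12], [-76.62, 256.62], [0, 156.53], [-152.29, 152.29]. Speed limits (degrees/s): [136.94, 136.94, 159.86, 180, 180, 180].

## Interface

Orientations are given as [roll, pitch, yaw] about the fixed x, y, z axes, in that order (R = Rz(yaw) Ry(pitch) Rx(roll)).
In Python, from bench import sensors, viewer, hand_in, r gives the robot as it stands. The module is installed in compiled form; this text tells all that it offers.
- The arm moves only by the tool move_arm, never from a script. Its argument "rows" is a list that holds one entry, the list of rows, each a list of 6 numbers: the shift along the tool's x, y, z in m, then the turn, a rotation vector about the tool's x, y, z in degrees. In form: [[[tx, ty, tz, rx, ry, rz], ...]]. A call has 1 to 20 rows; each row is the pose to reach, as a shift and turn from the pose commanded when the call began, along the tool's axes at that moment; what a row does not reach only later rows make up. A row lasts 1/10 s, in which the tool goes at most 50 mm and 8.59 degrees, less where a joint would pass 70% of its speed; a pose out of reach is approached as far as the arm can. A call with a gripper value outside its range is refused whole. "grip" is the opening, from 0 (shut) to 1 (fully open), set as the call begins (left out, the last holds). The fingers move at their own pace and stop on an object; "newtons" is the grip in N (left out, the last holds). Time passes only in rows, so rows that repeat a pose let the fingers close. It gives the time, the measured TCP pose, the force and the opening at its end, in the units of the state.
- sensors.sense(): the state, without advancing time (a new reading comes with each control period).
- viewer.snapshot(name): name is "side" or "top"; returns a dict with "color" (480x640x3 uint8, red, green, blue), "camera_matrix" (3x3 intrinsics, pixels), "R" (3x3) and "t" (3): a world point X has camera coordinates R X + t. Camera axes: x right, y down, z forward; pixel columns grow to the right and rows downward; lengths in mm; the calibration is good to about 2 mm. A picture is of the moment at which its call begins. There is no depth.
- hand_in(): hands the job in, once; it reports no verdict.
The state is a dict: "time": time; "joint_pos": joint angles; "qd": joint speeds; "joint_efforts": joint torques, N m; "tool_pos": TCP position; "tcp_rot": TCP orientation; "ft_force": force on the tool from outside, world axes, zero at the start; "wrist_torque": the same for the moment, N m; "finger_gap": finger opening in mm.
Only numpy, scipy, OpenCV 4.12 (cv2) and the standard library are available. Lean on these libraries where they do the work, as an engineer would, in place of code of your own. Each camera call takes 0.05 s, during which the arm holds its last target.

## Working session

There is one attempt and no reset: what is moved stays moved. The work goes in short steps, Python scripts to look and compute and a tool call to move; the robot and the scene stay as the last step left them, time stands still between calls to the robot, and variables do not carry over. Pictures are saved under pics/ and viewed, and the job is handed in when it is done.

Besides the shell and the picture viewer there is one more tool, called after ">>>" as name([rows], argument=value, ...), one row to a line, values as JSON. move_arm: Moves the arm, as the interface text tells. Its arguments: {"type":"object","properties":{"rows":{"type":"array","items":{"type":"array","items":{"type":"array","items":{"type":"number"}}}},"grip":{"type":"number"},"newtons":{"type":"number"}},"required":["rows"]}

```bash
mkdir -p pics; python3 - <<'E'
from bench import sensors, viewer, r
import cv2,pickle
s=sensors.sense(); print(s)
for n in("side","top"):
    d=viewer.snapshot(n); pickle.dump(d,open(n+"0.pkl","wb"))
    cv2.imwrite(f"pics/{n}0.png",d["color"][:,:,::-1]); print(n,d["camera_matrix"],d["R"],d["t"])
E
```

```text
{'time': 0.0, 'joint_pos': array([ 6.76440651e+01,  7.51414067e+00,  8.53318235e+01, -1.23068715e-03,
        8.72602526e+01, -4.89284502e+00]), 'qd': array([-0.02244541, -0.04745343, -0.04684009,  0.04255718, -0.04503022,
        0.06121608]), 'joint_efforts': array([-1.24155260e-03, -5.69402719e+01, -5.00550377e+01, -3.40100387e-04,
        1.51835504e-02, -3.52977487e-06]), 'tool_pos': array([179.83058879, 571.84537696, 238.23011045]), 'tcp_rot': array([-1.79894065e+02, -7.83479551e-03,  1.62536963e+02]), 'ft_force': array([ 0.20864791,  0.01484432, -0.3879222 ]), 'wrist_torque': array([-0.04026621,  0.01980201, -0.03478611]), 'finger_gap': 85.43153508055707}
side [[567.55906658   0.         324.810904  ]
 [  0.         567.55906658 241.34363344]
 [  0.           0.           1.        ]] [[ 0.8990847  -0.43774449  0.00514377]
 [-0.22161766 -0.46525129 -0.85698708]
 [ 0.37753452  0.76936402 -0.51531223]] [-518.31786898  259.68479231 1079.90603784]
top [[609.19234656   0.         319.39816209]
 [  0.         609.19234656 224.16181392]
 [  0.           0.           1.        ]] [[ 0.02495778 -0.99967136  0.00585487]
 [-0.99546864 -0.02538956 -0.09163815]
 [ 0.09175668 -0.00354126 -0.99577516]] [  -1.99113489  599.1003172  1476.70545531]
```

View pics/top0.png

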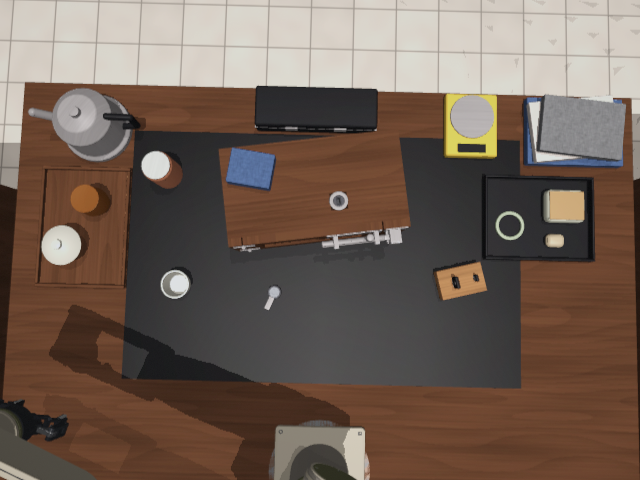

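View pics/side0.png

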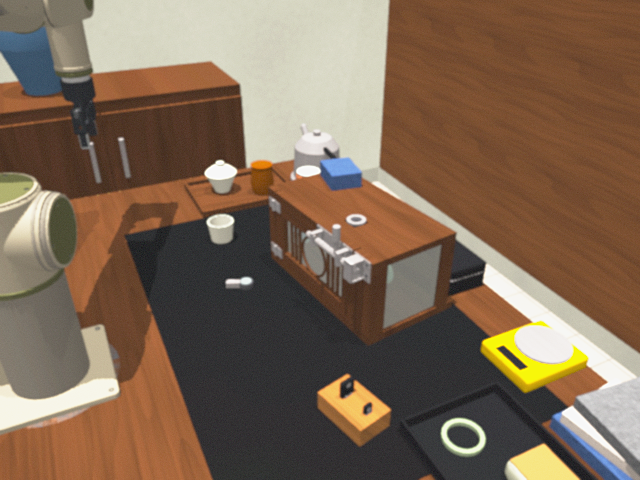

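The top view shows the cabinet at about (220–410, 135–248), the lock at (339,201), the bolt handle at about (371,238), and the stand at (461,281) with the larger key at about (456,282). Next I'll enlarge the relevant parts of both views.

```bash
python3 - <<'E'
import cv2,pickle,numpy as np
def crop(n,x,y,w,h,k,o):
    d=pickle.load(open(n+"0.pkl","rb"))["color"][:,:,::-1]
    cv2.imwrite(o,cv2.resize(d[y:y+h,x:x+w],None,fx=k,fy=k,interpolation=cv2.INTER_CUBIC))
crop("top",210,125,210,130,3.8,"pics/tc.png")
crop("top",430,255,64,50,10,"pics/ts.png")
crop("side",310,365,90,80,7,"pics/ss.png")
crop("side",260,150,200,190,3,"pics/sc.png")
E
```

```text
(no output)
```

View pics/tc.png

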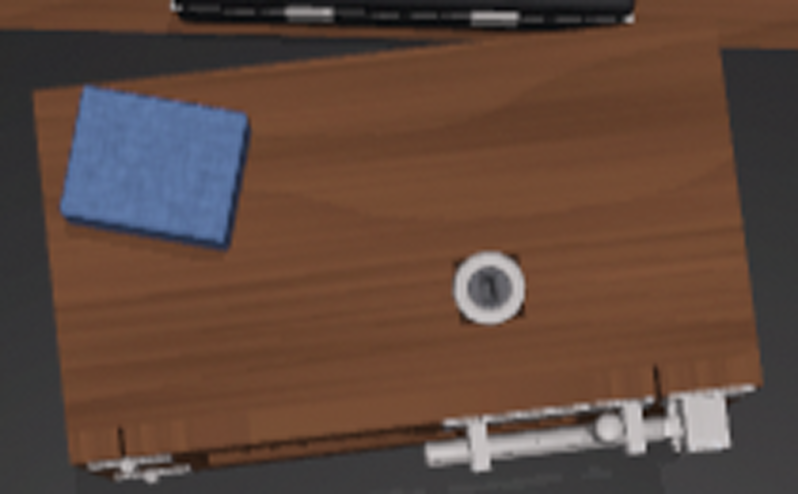

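View pics/ts.png

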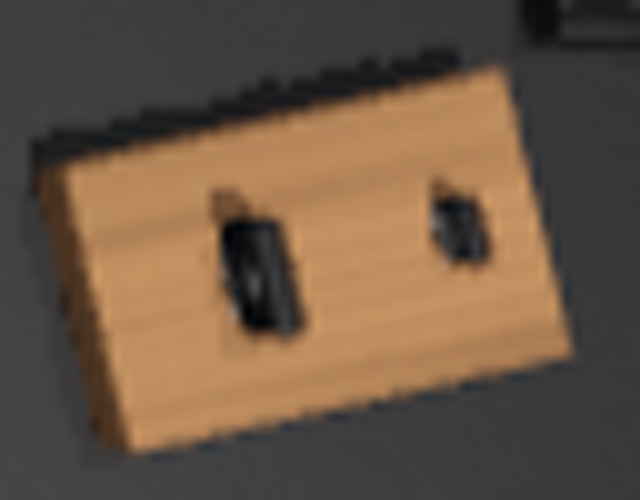

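View pics/ss.png

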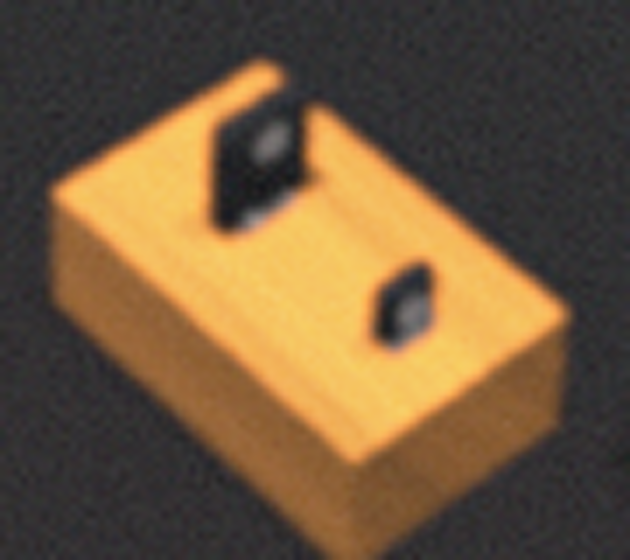

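View pics/sc.png

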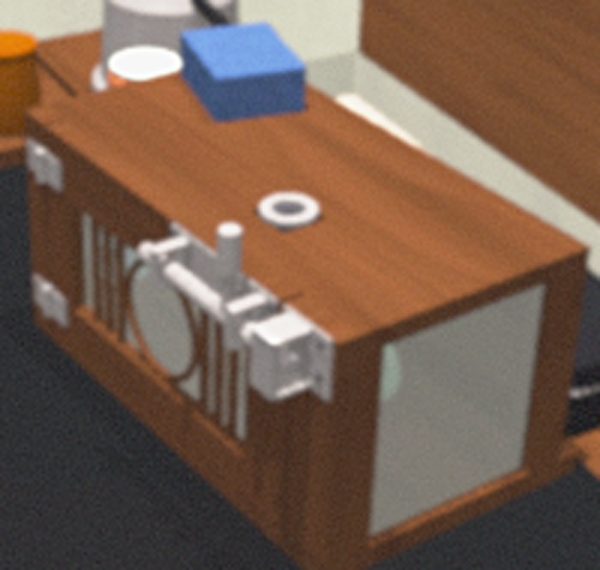

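```bash
cat > h.py <<'E'
import numpy as np,cv2,pickle
D={}
def cam(n):
    if n not in D: D[n]=pickle.load(open(n+"0.pkl","rb"))
    return D[n]
def ray(n,u,v):
    d=cam(n);R,t=d["R"],d["t"]
    return -R.T@t, R.T@np.linalg.solve(d["camera_matrix"],[u,v,1.])
def onz(n,uv,z):
    c,w=ray(n,*uv); return c+w*(z-c[2])/w[2]
def proj(n,X):
    d=cam(n);p=d["camera_matrix"]@(d["R"]@np.array(X,float)+d["t"]);return p[:2]/p[2]
def tri(a,b):
    A=[];B=[]
    for n,uv in(("top",a),("side",b)):
        c,w=ray(n,*uv);w/=np.linalg.norm(w);P=np.eye(3)-np.outer(w,w);A.append(P);B.append(P@c)
    return np.linalg.lstsq(np.vstack(A),np.hstack(B),rcond=None)[0]
def uncrop(p,x,y,k): return (np.array(p)+.5)/k-.5+np.array([x,y])
def fit(model,meas):
    m=np.array(model,float);q=np.array(meas)[:,:2]
    a=m-m.mean(0);b=q-q.mean(0)
    th=np.arctan2((a[:,0]*b[:,1]-a[:,1]*b[:,0]).sum(),(a*b).sum())
    R=np.array([[np.cos(th),-np.sin(th)],[np.sin(th),np.cos(th)]])
    t=q.mean(0)-R@m.mean(0)
    return th,R,t,(m@R.T+t-q)
E
python3 - <<'E'
from h import *
np.set_printoptions(precision=1,suppress=True)
# stand: image right=-y, up=+x
mod=[(35,55),(35,-55),(-35,-55),(-35,55)]
for n,cs in(("top",[uncrop(p,430,255,10) for p in [(66,163),(505,68),(575,355),(130,454)]]),
            ("side",[uncrop(p,310,365,7) for p in [(268,60),(570,315),(353,462),(50,190)]])):
    th,R,t,e=fit(mod,[onz(n,c,40) for c in cs]); print("stand",n,np.degrees(th),t,"key",R@[0,18]+t);print(e)
mod=[(118,200),(118,-200),(-118,-200),(-118,200)]
for n,cs in(("top",[uncrop(p,210,125,3.8) for p in [(33,92),(718,28),(762,383),(70,463)]]),
            ("side",[uncrop(p,260,150,3) for p in [(590,252),(333,348),(28,117)]])):
    m=mod if n=="top" else mod[1:]
    th,R,t,e=fit(m,[onz(n,c,200) for c in cs]); print("cab",n,np.degrees(th),t,"lock",R@[-45,-50]+t,"handle",R@[-135,-107]+t);print(e)
# lock rim ellipse
for n,(x,y,w,h),z in(("top",(322,185,34,34),206),("side",(340,208,34,26),206)):
    im=cam(n)["color"][y:y+h,x:x+w]; im=cv2.resize(im,None,fx=6,fy=6,interpolation=cv2.INTER_CUBIC)
    hsv=cv2.cvtColor(im,cv2.COLOR_RGB2HSV); m=((hsv[...,1]<75)&(hsv[...,2]>110)).astype(np.uint8)
    c=max(cv2.findContours(m,cv2.RETR_EXTERNAL,cv2.CHAIN_APPROX_NONE)[0],key=len); el=cv2.fitEllipse(cv2.convexHull(c))
    uv=uncrop(el[0],x,y,6); print("rim",n,el,uv,onz(n,uv,z))
E
```

```text
stand top 13.597518764830784 [ 469.1 -335.6] key [ 464.8 -318.1]
[[-0.8 -0.1]
 [-0.7 -0. ]
 [ 0.4  0.6]
 [ 1.1 -0.5]]
stand side 13.55032478076198 [ 470.2 -330.9] key [ 465.9 -313.4]
[[-1.1 -0.8]
 [-0.8  0.7]
 [ 0.3  0.5]
 [ 1.7 -0.4]]
cab top 7.571851157198648 [662.9  27.7] lock [624.9 -27.8] handle [543.2 -96.1]
[[  9.2   0.5]
 [ 13.5   1.7]
 [-13.1  -1.4]
 [ -9.7  -0.8]]
cab side 6.84017056443573 [666.7  25.4] lock [628.  -29.6] handle [545.4 -96.9]
[[10.2 -2.7]
 [-7.2 -3.3]
 [-3.   6. ]]
rim top ((99.89932250976562, 94.5433349609375), (115.86487579345703, 117.76002502441406), 5.199795722961426) [338.2 200.3] [635.8 -26.  206. ]
rim side ((97.19440460205078, 71.90715789794922), (74.43949127197266, 126.0510025024414), 91.0533218383789) [355.8 219.6] [635.4 -25.5 206. ]
```

```bash
python3 - <<'E'
from h import *
np.set_printoptions(precision=1,suppress=True)
L=[635.6,-25.8]
def f(n,cs):
    P=[onz(n,c,z) for c,z in cs]; return P
mod=[(-45,-50),(-118,-200),(-118,200)]
for n,cs in(("top",[uncrop(p,210,125,3.8) for p in [(762,383),(70,463)]]),("side",[uncrop(p,260,150,3) for p in [(333,348),(28,117)]])):
    th,R,t,e=fit(mod,[np.array(L+[0])]+[onz(n,c,200) for c in cs]); print("cab",n,np.degrees(th),t,"handle",R@[-135,-107]+t,"hinge",R@[-118,170]+t);print(e)
a=uncrop((608,426),210,125,3.8);b=uncrop((230,229),260,150,3)
print("handle top",onz("top",a,243),onz("side",b,243),tri(a,b))
E
```

```text
cab top 8.054715233025687 [673.8  29.9] handle [555.1 -95. ] hinge [533.2 181.6]
[[ 0.7 -0.2]
 [-0.4 -0. ]
 [-0.3  0.2]]
cab side 7.791030516076641 [672.2  27.3] handle [552.9 -97.1] hinge [532.2 179.7]
[[-1.2 -2.6]
 [ 1.8 -3. ]
 [-0.6  5.5]]
handle top [555.2 -92.8 243. ] [555.7 -90.5 243. ] [554.9 -92.6 244.3]
```

```bash
python3 - <<'E'
from h import *
np.set_printoptions(precision=1,suppress=True)
a=uncrop((271,276),430,255,10);b=uncrop((259,108),310,365,7)
print(onz("top",a,76),onz("side",b,76),tri(a,b))
def cr(n,x,y,w,h,k,draw,o):
    im=cam(n)["color"][y:y+h,x:x+w,::-1]; im=cv2.resize(im,None,fx=k,fy=k,interpolation=cv2.INTER_CUBIC)
    for P in draw:
        p=(proj(n,P)-[x,y]+.5)*k-.5; cv2.circle(im,tuple(int(round(v)) for v in p),3,(0,255,0),-1)
    cv2.imwrite(o,im)
def boxpts(c,th,z0,z1,hx,hy):
    R=np.array([[np.cos(th),-np.sin(th)],[np.sin(th),np.cos(th)]])
    return [np.r_[R@[sx*hx,sy*hy]+c,z] for z in(z0,z1) for sx in(-1,1) for sy in(-1,1)]
for c,tag in(((465.5,-317),"a"),):
    pts=boxpts(np.array(c),np.radians(13.6),40,76,15,4.5)
    cr("top",430,255,64,50,12,pts,"pics/kt.png"); cr("side",330,370,50,40,14,pts,"pics/ks.png")
E
```

```text
[ 464.7 -315.6   76. ] [ 464.4 -314.6   76. ] [ 464.4 -315.3   76.7]
```

View pics/kt.png

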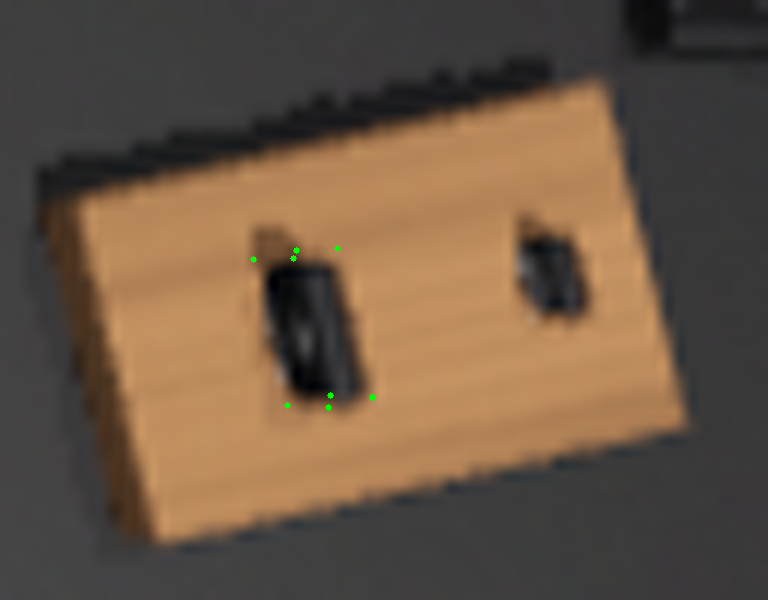

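View pics/ks.png

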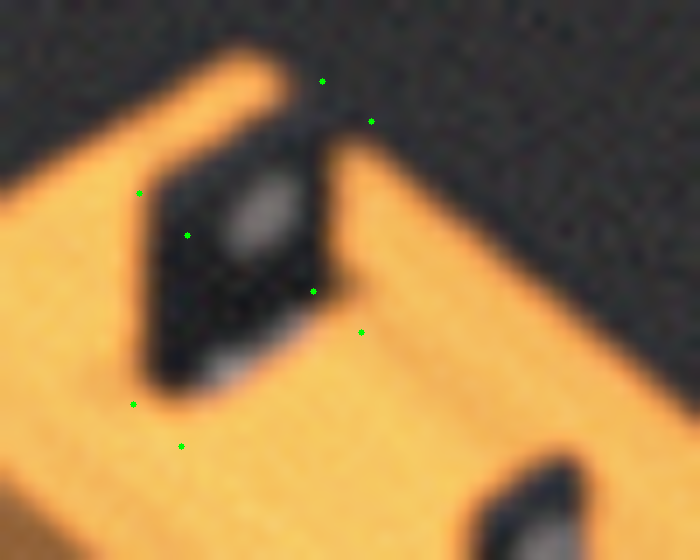

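```bash
cat > plan.py <<'E'
import sys,math
# plan.py x0 y0 z0 yaw0  x y z yaw [...]
a=list(map(float,sys.argv[1:]));p=a[:4]
c,s=math.cos(math.radians(p[3])),math.sin(math.radians(p[3]))
for i in range(4,len(a),4):
    q=a[i:i+4];dx,dy,dz=[q[j]-p[j] for j in range(3)]
    print([round((c*dx+s*dy)/1e3,4),round((s*dx-c*dy)/1e3,4),round(-dz/1e3,4),0,0,round(-(q[3]-p[3]),2)])
E
python3 plan.py 180.04 572.356 239.292 162.536 480 120 300 90
python3 plan.py 480 120 300 90 464.5 -314.5 160 13.6
python3 plan.py 464.5 -314.5 160 13.6  464.5 -314.5 54 13.6
```

```text
[-0.4219, -0.3415, -0.0607, 0, 0, 72.54]
[-0.4345, -0.0155, 0.14, 0, 0, 76.4]
[0.0, 0.0, 0.106, 0, 0, -0.0]
```

>>> move_arm([
  [[-0.4219,-0.3415,-0.0607,0,0,72.54],[-0.4219,-0.3415,-0.0607,0,0,72.54],[-0.4219,-0.3415,-0.0607,0,0,72.54],[-0.4219,-0.3415,-0.0607,0,0,72.54],[-0.4219,-0.3415,-0.0607,0,0,72.54],[-0.4219,-0.3415,-0.0607,0,0,72.54],[-0.4219,-0.3415,-0.0607,0,0,72.54],[-0.4219,-0.3415,-0.0607,0,0,72.54],[-0.4219,-0.3415,-0.0607,0,0,72.54],[-0.4219,-0.3415,-0.0607,0,0,72.54],[-0.4219,-0.3415,-0.0607,0,0,72.54],[-0.4219,-0.3415,-0.0607,0,0,72.54]],
], grip=0.4)

```text
time: 1.3
tool_pos: [482.2, 115.3, 300.1]
tcp_rot: [180.0, 0.1, 89.7]
ft_force: [-1.0, -0.0, -0.4]
finger_gap: 34.1
```

>>> move_arm([
  [[-0.4345,-0.0155,0.14,0,0,76.4],[-0.4345,-0.0155,0.14,0,0,76.4],[-0.4345,-0.0155,0.14,0,0,76.4],[-0.4345,-0.0155,0.14,0,0,76.4],[-0.4345,-0.0155,0.14,0,0,76.4],[-0.4345,-0.0155,0.14,0,0,76.4],[-0.4345,-0.0155,0.14,0,0,76.4],[-0.4345,-0.0155,0.14,0,0,76.4],[-0.4345,-0.0155,0.14,0,0,76.4],[-0.4345,-0.0155,0.14,0,0,76.4],[-0.4345,-0.0155,0.14,0,0,76.4],[-0.4345,-0.0155,0.14,0,0,76.4]],
])

```text
time: 2.5
tool_pos: [464.7, -313.3, 160.0]
tcp_rot: [-180.0, -0.0, 13.7]
ft_force: [0.4, 0.9, 0.5]
finger_gap: 34.2
```

>>> move_arm([
  [[0,0,0.035,0,0,0],[0,0,0.06,0,0,0],[0,0,0.06,0,0,0],[0,0,0.06,0,0,0]],
])

```text
time: 2.9
tool_pos: [465.0, -313.2, 100.8]
tcp_rot: [-180.0, -0.0, 13.7]
ft_force: [0.3, -0.7, 0.7]
finger_gap: 34.3
```

```bash
cat > snap.py <<'E'
import sys,cv2
from bench import viewer,sensors
n,x,y,w,h,k,o=sys.argv[1:8];x,y,w,h=map(int,(x,y,w,h));k=float(k)
d=viewer.snapshot(n)
im=cv2.resize(d["color"][y:y+h,x:x+w,::-1],None,fx=k,fy=k,interpolation=cv2.INTER_CUBIC);cv2.imwrite("pics/"+o,im)
s=sensors.sense();print(s["time"],s["tool_pos"].round(2),s["tcp_rot"].round(2),s["ft_force"].round(2),s["wrist_torque"].round(3),s["joint_pos"].round(1),round(s["finger_gap"],1))
E
python3 snap.py side 300 320 110 120 5 a1.png
```

```text
2.95 [ 465.65 -314.07  101.92] [ 1.7991e+02 -8.0000e-02  1.3700e+01] [1.3  0.21 1.6 ] [-0.079 -0.044 -0.051] [-39.2   7.7  99.8   0.   72.4  37.1] 34.3
```

View pics/a1.png

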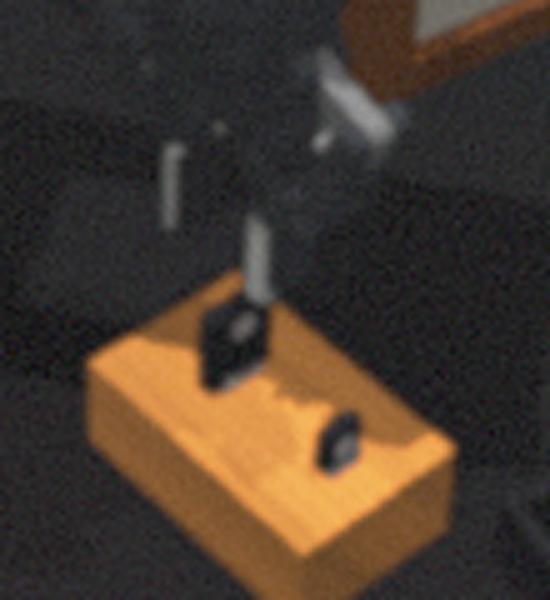

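```bash
python3 - <<'E'
from h import *
np.set_printoptions(precision=0,suppress=True)
th=np.radians(13.6);R=np.array([[np.cos(th),-np.sin(th)],[np.sin(th),np.cos(th)]])
for zt in(92,98):
  for y in(17.1,-17.1):
    for x in(-11,11):
        print(zt,x,y,(proj("side",np.r_[R@[x,y]+[464.5,-314.5],zt])-[300,320]+.5)*5-.5)
print((proj("side",[464.5,-314.5,76])-[300,320]+.5)*5-.5)
E
```

```text
92 -11 17.1 [179. 254.]
92 11 17.1 [227. 226.]
92 -11 -17.1 [245. 311.]
92 11 -17.1 [294. 281.]
98 -11 17.1 [179. 241.]
98 11 17.1 [228. 213.]
98 -11 -17.1 [246. 298.]
98 11 -17.1 [295. 268.]
[235. 302.]
```

>>> move_arm([
  [[0,0,0.025,0,0,0],[0,0,0.045,0,0,0],[0,0,0.045,0,0,0],[0,0,0.045,0,0,0]],
])

```text
time: 3.35
tool_pos: [465.3, -314.8, 56.8]
tcp_rot: [179.9, -0.1, 13.6]
ft_force: [0.1, 0.1, 0.5]
finger_gap: 34.2
```

>>> move_arm([
  [[0,0,0,0,0,0],[0,0,0,0,0,0],[0,0,0,0,0,0],[0,0,0,0,0,0],[0,0,0,0,0,0],[0,0,0,0,0,0]],
], grip=0.0, newtons=40)

```text
time: 3.95
tool_pos: [465.6, -315.4, 57.1]
tcp_rot: [179.9, -0.1, 13.6]
ft_force: [-1.4, 0.8, 7.0]
finger_gap: 8.2
```

```bash
python3 snap.py side 300 320 110 120 5 a2.png
```

```text
4.0 [ 465.66 -315.37   57.11] [ 1.7986e+02 -1.2000e-01  1.3600e+01] [-1.05  1.47  6.93] [ 0.225  0.101 -0.004] [-39.3  10.9 101.3   0.   67.6  37.1] 8.3
```

View pics/a2.png

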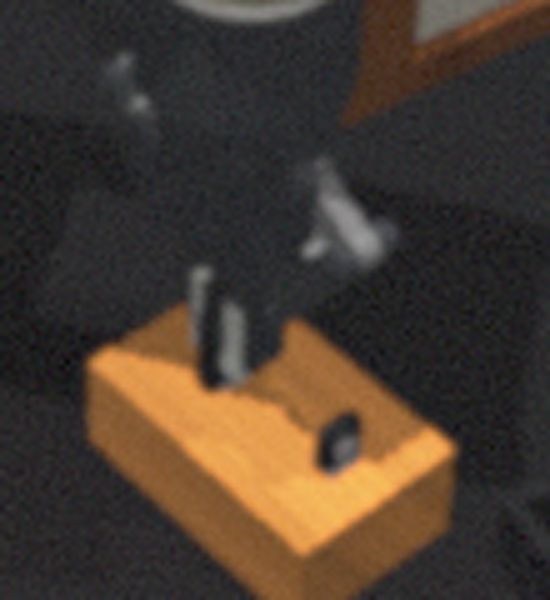

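```bash
python3 plan.py 464.5 -314.5 55 13.6  464.5 -314.5 200 13.6
python3 plan.py 464.5 -314.5 200 13.6 530 -210 320 13.6  635.6 -25.8 300 8
```

```text
[0.0, 0.0, -0.145, 0, 0, -0.0]
[0.0882, -0.0862, -0.12, 0, 0, -0.0]
[0.2342, -0.2404, -0.1, 0, 0, 5.6]
```

>>> move_arm([
  [[0,0,-0.03,0,0,0],[0,0,-0.07,0,0,0],[0,0,-0.11,0,0,0],[0,0,-0.145,0,0,0],[0,0,-0.145,0,0,0],[0,0,-0.145,0,0,0]],
])

```text
time: 4.6
tool_pos: [465.2, -315.1, 201.8]
tcp_rot: [179.8, -0.1, 13.6]
ft_force: [-0.5, -0.3, -1.4]
finger_gap: 8.1
```

```bash
python3 snap.py side 300 230 130 140 4 a3.png
```

```text
4.65 [ 464.42 -314.5   200.01] [ 1.7998e+02 -1.0000e-02  1.3590e+01] [-1.03  1.58  0.3 ] [-0.037  0.096 -0.009] [-39.3   2.6  94.5  -0.   82.8  37.1] 8.0
```

View pics/a3.png

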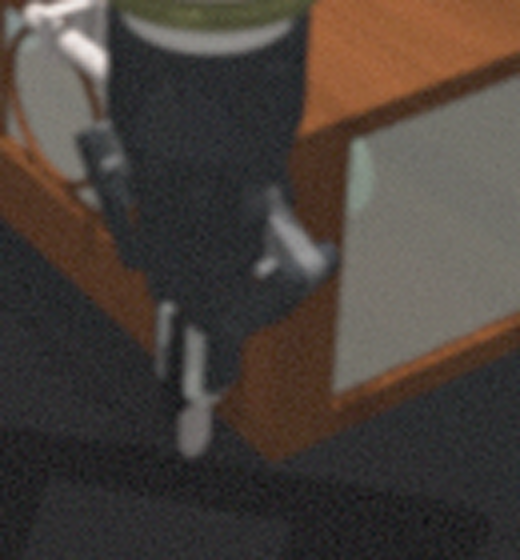

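```bash
python3 - <<'E'
from h import *
for dx in(-4,0,4):
  for z in(156,158):print(dx,z,(proj("side",[464.5+dx,-314.5,z])-[300,230]+.5)*4-.5)
E
```

```text
-4 156 [184.06389659 461.87424058]
-4 158 [184.18129755 458.15164233]
0 156 [192.6806466  459.04525982]
0 158 [192.80738704 455.32556538]
4 156 [201.26954535 456.22542296]
4 158 [201.40556431 452.50863303]
```

>>> move_arm([
  [[0.0294,-0.0287,-0.04,0,0,0],[0.0588,-0.0575,-0.08,0,0,0],[0.0882,-0.0862,-0.12,0,0,0],[0.1174,-0.117,-0.116,0,0,1.1],[0.1466,-0.1479,-0.112,0,0,2.2],[0.1758,-0.1787,-0.108,0,0,3.4],[0.205,-0.2096,-0.104,0,0,4.5],[0.2342,-0.2404,-0.1,0,0,5.6],[0.2342,-0.2404,-0.1,0,0,5.6],[0.2342,-0.2404,-0.1,0,0,5.6],[0.2342,-0.2404,-0.1,0,0,5.6]],
])

```text
time: 5.75
tool_pos: [635.0, -26.4, 298.6]
tcp_rot: [-180.0, 0.1, 8.0]
ft_force: [-0.7, -0.9, -1.0]
finger_gap: 8.2
```

```bash
python3 snap.py side 290 130 150 120 4 a4.png
```

```text
5.8 [635.06 -26.77 299.22] [-1.80e+02  8.00e-02  7.94e+00] [ 0.57 -0.24 -0.04] [-0.027  0.041 -0.007] [-7.  12.2 73.9 -0.  94.1 75. ] 8.5
```

View pics/a4.png

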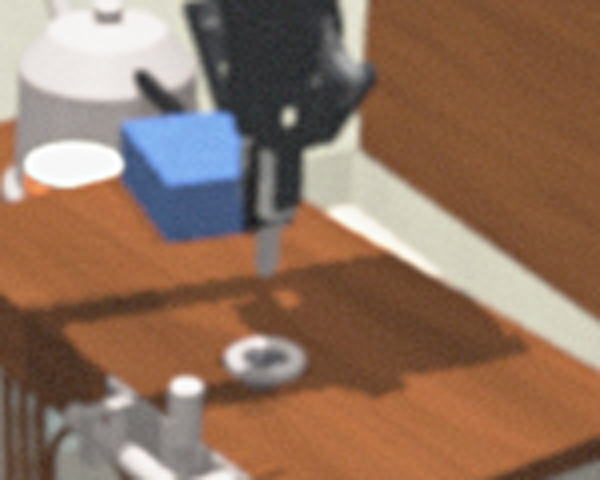

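>>> move_arm([
  [[0,0,0.02,0,0,0],[0,0,0.04,0,0,0],[0,0,0.042,0,0,0],[0,0,0.042,0,0,0],[0,0,0.042,0,0,0]],
])

```text
time: 6.3
tool_pos: [636.0, -26.4, 259.4]
tcp_rot: [180.0, -0.1, 7.9]
ft_force: [-0.4, 0.1, -0.6]
finger_gap: 8.1
```

```bash
python3 snap.py side 325 180 60 60 10 a5.png; python3 - <<'E'
from h import *
for z in(214,):print((proj("side",[635.6,-25.8,z])-[325,180]+.5)*10-.5)
print((proj("side",[635.6,-25.8,206])-[325,180]+.5)*10-.5)
E
```

```text
6.35 [636.15 -26.28 259.69] [ 1.7997e+02 -1.2000e-01  7.9600e+00] [-0.18  0.07 -0.79] [ 0.006  0.009 -0.003] [-7.  12.6 77.4 -0.  89.8 75.1] 8.2
[315.23981319 367.16773945]
[313.96464916 400.62639726]
```

View pics/a5.png

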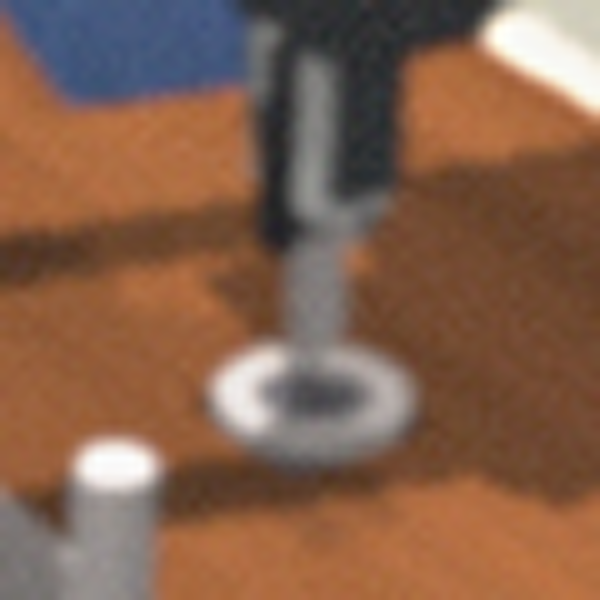

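>>> move_arm([
  [[0,0,0.005,0,0,0],[0,0,0.01,0,0,0],[0,0,0.014,0,0,0],[0,0,0.016,0,0,0],[0,0,0.016,0,0,0]],
])

```text
time: 6.85
tool_pos: [635.5, -25.7, 241.4]
tcp_rot: [-180.0, 0.0, 8.0]
ft_force: [0.5, 0.1, 0.1]
finger_gap: 8.5
```

>>> move_arm([
  [[0,0,0.005,0,0,0],[0,0,0.01,0,0,0],[0,0,0.015,0,0,0],[0,0,0.018,0,0,0],[0,0,0.018,0,0,0]],
])

```text
time: 7.35
tool_pos: [635.8, -25.7, 223.6]
tcp_rot: [-180.0, -0.0, 8.0]
ft_force: [3.8, 0.4, -2.6]
finger_gap: 8.3
```

```bash
python3 snap.py side 325 180 60 60 10 a6.png
```

```text
7.4 [635.79 -25.72 223.75] [-1.8e+02 -2.0e-02  8.0e+00] [ 3.92  0.21 -2.6 ] [ 0.075 -0.776  0.032] [-6.9 13.4 80.2  0.  86.3 75.1] 8.1
```

View pics/a6.png

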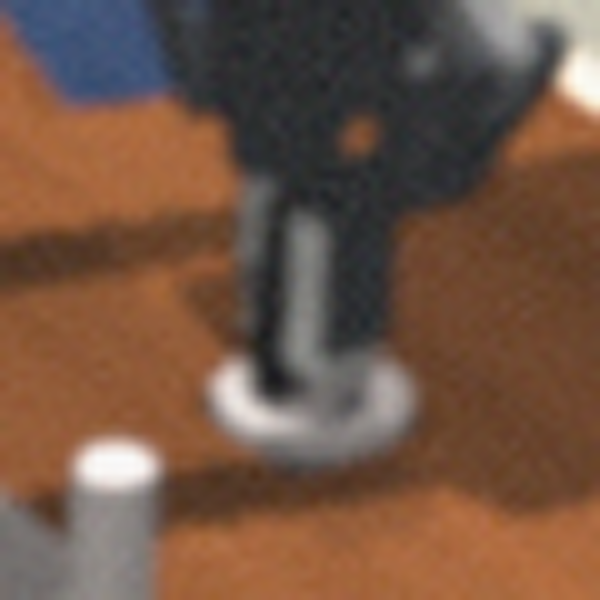

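>>> move_arm([
  [[0.001,0,0.001,0,0,0],[0.001,0,0.002,0,0,0],[0.001,0,0.003,0,0,0],[0.001,0,0.003,0,0,0]],
])

```text
time: 7.8
tool_pos: [636.5, -25.7, 223.1]
tcp_rot: [180.0, -0.0, 8.0]
ft_force: [-5.4, 0.6, 11.0]
finger_gap: 8.6
```

```bash
python3 snap.py side 325 180 60 60 10 a7.png
```

```text
7.85 [636.47 -25.78 223.2 ] [ 1.7997e+02 -3.0000e-02  7.9900e+00] [-4.79  0.65 10.88] [ 0.113  1.046 -0.002] [-6.9 13.5 80.1 -0.  86.3 75.1] 8.4
```

View pics/a7.png

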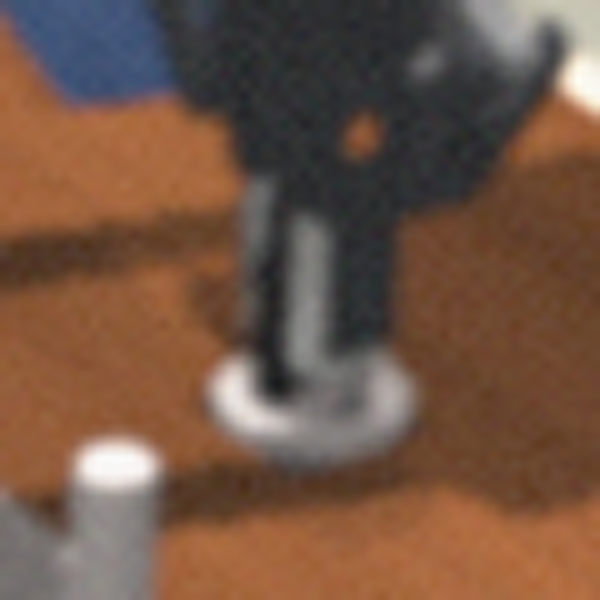

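>>> move_arm([
  [[-0.0005,0,-0.001,0,0,0],[-0.0005,0,-0.0015,0,0,-6],[-0.0005,0,-0.0015,0,0,-12],[-0.0005,0,-0.0015,0,0,-18],[-0.0005,0,-0.0015,0,0,-24],[-0.0005,0,-0.0015,0,0,-30],[-0.0005,0,-0.0015,0,0,-36],[-0.0005,0,-0.0015,0,0,-42],[-0.0005,0,-0.0015,0,0,-48],[-0.0005,0,-0.0015,0,0,-54],[-0.0005,0,-0.0015,0,0,-60],[-0.0005,0,-0.0015,0,0,-66],[-0.0005,0,-0.0015,0,0,-72],[-0.0005,0,-0.0015,0,0,-78],[-0.0005,0,-0.0015,0,0,-84],[-0.0005,0,-0.0015,0,0,-90],[-0.0005,0,-0.0015,0,0,-94],[-0.0005,0,-0.0015,0,0,-98],[-0.0005,0,-0.0015,0,0,-98]],
])

```text
time: 9.75
tool_pos: [635.8, -25.6, 223.3]
tcp_rot: [-180.0, -0.0, 106.1]
ft_force: [-2.3, 1.2, 6.5]
finger_gap: 8.3
```

```bash
python3 snap.py side 325 180 60 60 10 a8.png
```

```text
9.8 [635.84 -25.59 223.25] [-1.7998e+02 -1.0000e-02  1.0601e+02] [-2.85  1.13  6.1 ] [ 0.17   0.524 -0.034] [ -6.9  13.5  80.2   0.   86.3 -22.9] 7.9
```

View pics/a8.png

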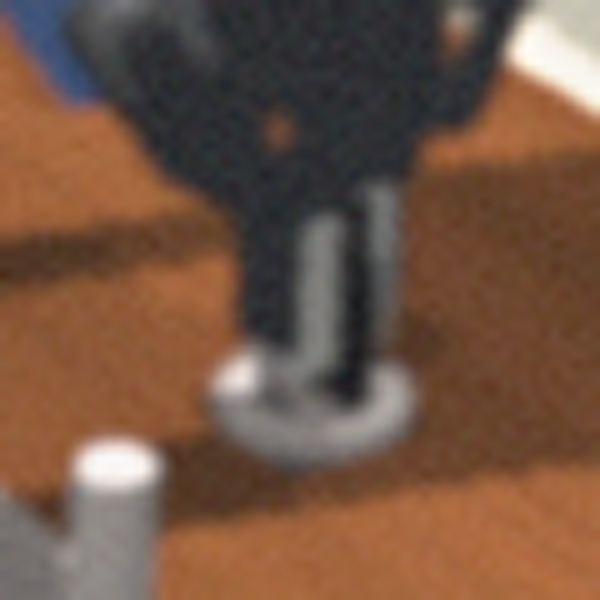

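>>> move_arm([
  [[0,0,0,0,0,-2],[0,0,0,0,0,-4],[0,0,0,0,0,-4],[0,0,0,0,0,-4]],
])

```text
time: 10.2
tool_pos: [635.9, -25.6, 223.3]
tcp_rot: [-180.0, -0.0, 110.0]
ft_force: [-2.5, 1.0, 4.8]
finger_gap: 8.1
```

```bash
python3 snap.py top 300 160 80 80 6 a9.png
```

```text
10.25 [635.87 -25.63 223.32] [-1.7999e+02 -1.0000e-02  1.0997e+02] [-2.25  1.41  4.69] [ 0.157  0.522 -0.065] [ -6.9  13.5  80.2  -0.   86.3 -26.9] 8.1
```

>>> move_arm([
  [[0,0,-0.0005,0,0,4],[0,0,-0.0005,0,0,4],[0,0,-0.0005,0,0,4],[0,0,-0.0005,0,0,4],[0,0,-0.0005,0,0,4],[0,0,-0.0005,0,0,4]],
], grip=0.4)

```text
time: 10.85
tool_pos: [636.1, -25.7, 222.9]
tcp_rot: [-180.0, -0.0, 106.0]
ft_force: [0.5, 0.7, -0.7]
finger_gap: 33.9
```

>>> move_arm([
  [[0,0,-0.01,0,0,0],[0,0,-0.03,0,0,0],[0,0,-0.07,0,0,0],[0,0,-0.1,0,0,0],[0,0,-0.1,0,0,0]],
])

```text
time: 11.35
tool_pos: [638.2, -26.0, 330.7]
tcp_rot: [179.4, 0.2, 106.0]
ft_force: [1.4, 0.9, 0.0]
finger_gap: 34.1
```

```bash
python3 snap.py side 325 180 60 60 10 b1.png
```

```text
11.4 [637.54 -25.92 327.68] [1.7963e+02 1.6000e-01 1.0600e+02] [ 0.19  0.04 -0.28] [-0.025  0.01  -0.035] [ -6.9  12.   71.1   0.   96.5 -22.9] 34.2
```

View pics/b1.png

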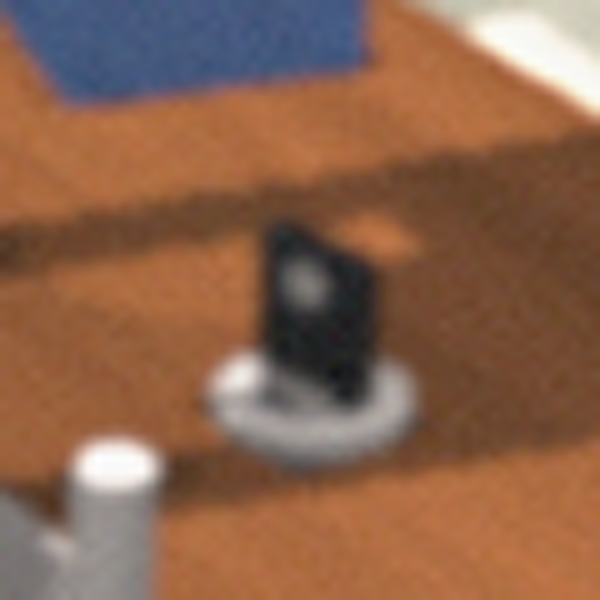

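```bash
python3 plan.py 636.1 -25.7 323 106  555 -93.3 300 98 555 -93.3 265 98
```

```text
[-0.0426, -0.0966, 0.023, 0, 0, 8.0]
[-0.0426, -0.0966, 0.058, 0, 0, 8.0]
```

>>> move_arm([
  [[-0.014,-0.032,0.008,0,0,3],[-0.028,-0.064,0.016,0,0,6],[-0.0426,-0.0966,0.023,0,0,8],[-0.0426,-0.0966,0.058,0,0,8],[-0.0426,-0.0966,0.058,0,0,8],[-0.0426,-0.0966,0.058,0,0,8],[-0.0426,-0.0966,0.058,0,0,8]],
])

```text
time: 12.1
tool_pos: [555.7, -93.0, 266.3]
tcp_rot: [179.9, 0.0, 98.0]
ft_force: [0.7, 0.1, -0.5]
finger_gap: 34.2
```

```bash
python3 snap.py side 300 160 80 100 6 b2.png
python3 - <<'E'
from h import *
np.set_printoptions(precision=0,suppress=True)
th=np.radians(98);R=np.array([[np.cos(th),-np.sin(th)],[np.sin(th),np.cos(th)]])
for y in(17.1,-17.1):
    for x in(-11,11):
        print(x,y,(proj("side",np.r_[R@[x,-y]+[555,-93.3],265-2])-[300,160]+.5)*6-.5)
print((proj("side",[555,-93.3,243])-[300,160]+.5)*6-.5)
E
```

```text
12.15 [556.   -92.97 266.58] [1.799e+02 4.000e-02 9.805e+01] [ 0.08 -0.06  1.51] [-0.045  0.027 -0.017] [-14.7   1.2  89.1   0.   89.7 -22.8] 34.1
-11 17.1 [287. 348.]
11 17.1 [247. 320.]
-11 -17.1 [199. 377.]
11 -17.1 [159. 348.]
[222. 403.]
```

View pics/b2.png

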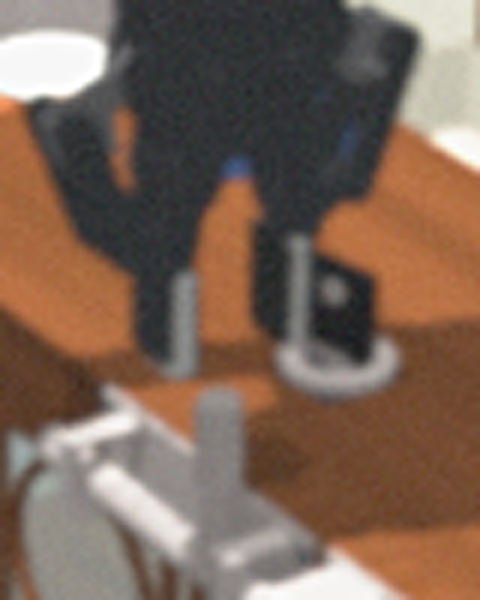

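>>> move_arm([
  [[0,0,0.015,0,0,0],[0,0,0.03,0,0,0],[0,0,0.045,0,0,0],[0,0,0.045,0,0,0],[0,0,0.045,0,0,0]],
])

```text
time: 12.65
tool_pos: [554.4, -93.1, 218.9]
tcp_rot: [-179.9, -0.0, 98.0]
ft_force: [0.1, 0.1, -0.1]
finger_gap: 33.8
```

>>> move_arm([
  [[0,0,0,0,0,0],[0,0,0,0,0,0],[0,0,0,0,0,0],[0,0,0,0,0,0],[0,0,0,0,0,0]],
], grip=0.0, newtons=50)

```text
time: 13.15
tool_pos: [555.0, -93.5, 220.8]
tcp_rot: [180.0, 0.0, 98.0]
ft_force: [-5.7, -0.1, 5.3]
finger_gap: 14.5
```

```bash
python3 snap.py side 300 160 80 100 6 b3.png
```

```text
13.2 [554.97 -93.5  220.8 ] [1.7998e+02 3.0000e-02 9.7990e+01] [-5.82 -1.05  6.06] [-0.076  0.914 -0.002] [-14.8   2.2  92.7  -0.   85.  -22.8] 14.8
```

View pics/b3.png

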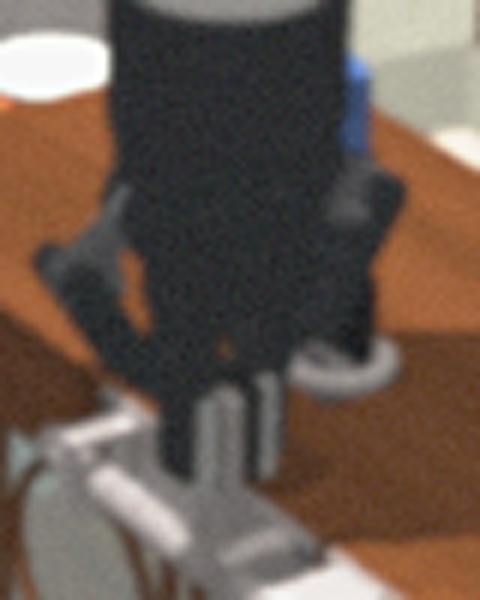

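>>> move_arm([
  [[0,-0.001,-0.002,0,0,0],[0,-0.001,-0.005,0,0,0],[0,-0.001,-0.008,0,0,0],[0,-0.001,-0.0085,0,0,0],[0,-0.001,-0.0085,0,0,0]],
])

```text
time: 13.7
tool_pos: [554.2, -93.4, 228.6]
tcp_rot: [180.0, 0.0, 98.0]
ft_force: [1.2, -0.8, -3.3]
finger_gap: 14.6
```

```bash
python3 snap.py side 300 160 80 100 6 b4.png
```

```text
13.75 [554.14 -93.43 228.52] [179.98   0.    98.  ] [ 1.7  -0.95 -3.38] [-0.137 -0.277 -0.025] [-14.8   1.9  92.3   0.   85.8 -22.8] 14.6
```

View pics/b4.png

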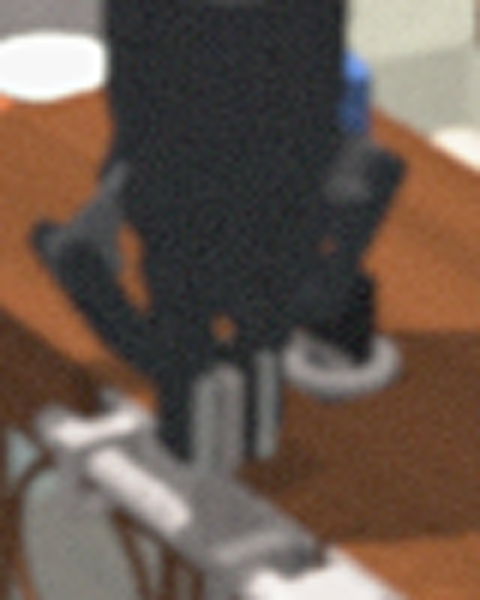

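>>> move_arm([
  [[0.002,0,0,0,0,0],[0.005,0,0,0,0,0],[0.008,0,0,0,0,0],[0.01,0,0,0,0,0],[0.01,0,0,0,0,0]],
])

```text
time: 14.25
tool_pos: [552.5, -82.9, 228.4]
tcp_rot: [-180.0, -0.0, 98.0]
ft_force: [-0.2, 1.1, -2.9]
finger_gap: 14.6
```

>>> move_arm([
  [[0.005,0,0,0,0,0],[0.01,0,0,0,0,0],[0.015,0,0,0,0,0],[0.02,0,0,0,0,0],[0.025,0,0,0,0,0],[0.03,0,0,0,0,0],[0.0315,0,0,0,0,0],[0.0315,0,0,0,0,0]],
])

```text
time: 15.05
tool_pos: [548.2, -51.8, 228.5]
tcp_rot: [180.0, -0.0, 98.0]
ft_force: [0.8, 1.9, -3.1]
finger_gap: 14.5
```

```bash
python3 snap.py side 280 150 100 120 5 b5.png
```

```text
15.1 [548.24 -51.94 228.54] [ 1.7999e+02 -3.0000e-02  9.8020e+01] [ 1.22  1.09 -4.09] [ 0.101 -0.248 -0.064] [-10.8   0.1  94.1   0.   85.8 -18.8] 14.3
```

View pics/b5.png

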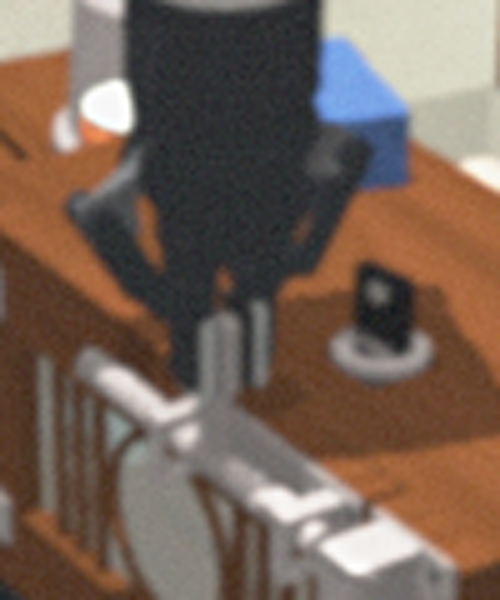

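```bash
python3 - <<'E'
import numpy as np
o=[]
for k in range(1,18):
    t=0.02*k; c,s=np.cos(t),np.sin(t); x,y=-17,-235.5
    dx=x*c+y*s-x; dy=-x*s+y*c-y
    o.append([round(dy/1e3,4),round(dx/1e3,4),0,0,0,round(np.degrees(t),1)])
print(o)
E
```

```text
[[np.float64(0.0004), np.float64(-0.0047), 0, 0, 0, np.float64(1.1)], [np.float64(0.0009), np.float64(-0.0094), 0, 0, 0, np.float64(2.3)], [np.float64(0.0014), np.float64(-0.0141), 0, 0, 0, np.float64(3.4)], [np.float64(0.0021), np.float64(-0.0188), 0, 0, 0, np.float64(4.6)], [np.float64(0.0029), np.float64(-0.0234), 0, 0, 0, np.float64(5.7)], [np.float64(0.0037), np.float64(-0.0281), 0, 0, 0, np.float64(6.9)], [np.float64(0.0047), np.float64(-0.0327), 0, 0, 0, np.float64(8.0)], [np.float64(0.0057), np.float64(-0.0373), 0, 0, 0, np.float64(9.2)], [np.float64(0.0068), np.float64(-0.0419), 0, 0, 0, np.float64(10.3)], [np.float64(0.0081), np.float64(-0.0464), 0, 0, 0, np.float64(11.5)], [np.float64(0.0094), np.float64(-0.051), 0, 0, 0, np.float64(12.6)], [np.float64(0.0108), np.float64(-0.0555), 0, 0, 0, np.float64(13.8)], [np.float64(0.0123), np.float64(-0.06), 0, 0, 0, np.float64(14.9)], [np.float64(0.0139), np.float64(-0.0644), 0, 0, 0, np.float64(16.0)], [np.float64(0.0155), np.float64(-0.0688), 0, 0, 0, np.float64(17.2)], [np.float64(0.0173), np.float64(-0.0732), 0, 0, 0, np.float64(18.3)], [np.float64(0.0192), np.float64(-0.0776), 0, 0, 0, np.float64(19.5)]]
```

First a small pull, to check that the lock and bolt let the gate go.

>>> move_arm([
  [[0.0002,-0.0024,0,0,0,0.6],[0.0004,-0.0047,0,0,0,1.1],[0.0006,-0.007,0,0,0,1.7],[0.0009,-0.0094,0,0,0,2.3],[0.0009,-0.0094,0,0,0,2.3]],
])

```text
time: 15.6
tool_pos: [538.4, -52.8, 228.5]
tcp_rot: [-180.0, 0.0, 95.7]
ft_force: [1.5, 1.2, -3.4]
finger_gap: 14.3
```

```bash
python3 - <<'E'
import numpy as np
t0=0.04
def f(t):
    c,s=np.cos(t),np.sin(t); x,y=-17,-235.5
    return np.array([x*c+y*s,-x*s+y*c])
for k in range(1,14):
    t=t0+0.3*k/13; d=f(t)-f(t0); c,s=np.cos(t0),np.sin(t0)
    # tool axes rotated clockwise by t0: tool x=(s,c) , tool y=(c,-s) in cab
    print([float(round((d[0]*s+d[1]*c)/1e3,4)),float(round((d[0]*c-d[1]*s)/1e3,4)),0,0,0,float(round(np.degrees(t-t0),1))],end=", ")
E
```

```text
[0.0005, -0.0054, 0, 0, 0, 1.3], [0.001, -0.0108, 0, 0, 0, 2.6], [0.0017, -0.0163, 0, 0, 0, 4.0], [0.0026, -0.0216, 0, 0, 0, 5.3], [0.0035, -0.027, 0, 0, 0, 6.6], [0.0046, -0.0323, 0, 0, 0, 7.9], [0.0058, -0.0377, 0, 0, 0, 9.3], [0.0071, -0.0429, 0, 0, 0, 10.6], [0.0086, -0.0482, 0, 0, 0, 11.9], [0.0101, -0.0534, 0, 0, 0, 13.2], [0.0118, -0.0586, 0, 0, 0, 14.5], [0.0136, -0.0637, 0, 0, 0, 15.9], [0.0155, -0.0688, 0, 0, 0, 17.2],
```

>>> move_arm([
  [[0.0005,-0.0054,0,0,0,1.3],[0.001,-0.0108,0,0,0,2.6],[0.0017,-0.0163,0,0,0,4.0],[0.0026,-0.0216,0,0,0,5.3],[0.0035,-0.027,0,0,0,6.6],[0.0046,-0.0323,0,0,0,7.9],[0.0058,-0.0377,0,0,0,9.3],[0.0071,-0.0429,0,0,0,10.6],[0.0086,-0.0482,0,0,0,11.9],[0.0101,-0.0534,0,0,0,13.2],[0.0118,-0.0586,0,0,0,14.5],[0.0136,-0.0637,0,0,0,15.9],[0.0155,-0.0688,0,0,0,17.2],[0.0155,-0.0688,0,0,0,17.2],[0.0155,-0.0688,0,0,0,17.2],[0.0155,-0.0688,0,0,0,17.2],[0.0155,-0.0688,0,0,0,17.2],[0.0155,-0.0688,0,0,0,17.2]],
])

```text
time: 17.4
tool_pos: [468.9, -44.2, 228.5]
tcp_rot: [180.0, 0.0, 78.5]
ft_force: [2.7, -0.8, -2.4]
finger_gap: 14.2
```

```bash
python3 snap.py side 240 140 200 190 4 c1.png;python3 snap.py top 210 125 210 150 3.8 c2.png
```

```text
17.45 [468.9  -44.24 228.47] [180.    0.   78.5] [ 3.87 -0.01 -2.83] [-0.082 -0.642 -0.057] [-1.160e+01 -1.260e+01  1.059e+02 -0.000e+00  8.670e+01 -1.000e-01] 14.6
17.5 [468.89 -44.26 228.51] [1.800e+02 1.000e-02 7.849e+01] [ 3.09 -0.61 -2.77] [-0.102 -0.591 -0.018] [-1.160e+01 -1.270e+01  1.059e+02 -0.000e+00  8.670e+01 -1.000e-01] 14.7
```

View pics/c1.png

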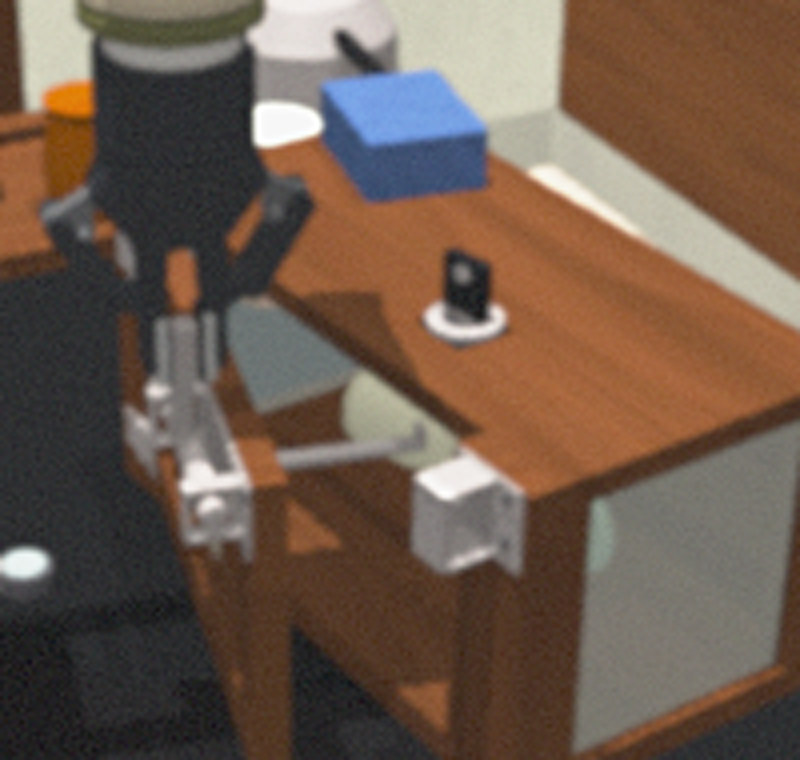

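View pics/c2.png

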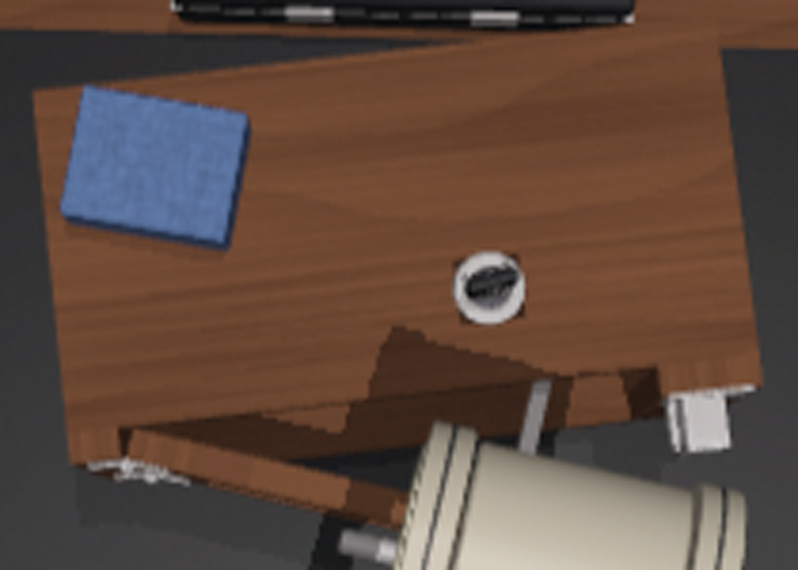

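```bash
python3 - <<'E'
from h import *
np.set_printoptions(precision=0,suppress=True)
a=np.radians(8);R=np.array([[np.cos(a),-np.sin(a)],[np.sin(a),np.cos(a)]]);t=R@[45,50]+[635.6,-25.8]
for th in(.3,.34,.38,.42):
    for b in(0,18):
        c,s=np.cos(th),np.sin(th);p=np.array([b*c-308*s-118,-b*s-308*c+170]); X=np.r_[R@p+t,200]
        print(th,b,(proj("side",X)-[240,140]+.5)*4-.5,(proj("top",X)-[210,125]+.5)*3.8-.5)
h=R.T@(np.array([468.9,-44.25])-t);d=h-[-118,170];print(h,np.arctan2(-d[0],-d[1])-np.arctan2(17,235.5), np.hypot(*d))
E
python3 snap.py side 270 230 60 60 10 c3.png
```

```text
0.3 0 [279. 488.] [651. 558.]
0.3 18 [316. 482.] [656. 527.]
0.34 0 [253. 492.] [646. 579.]
0.34 18 [291. 486.] [653. 548.]
0.38 0 [227. 495.] [641. 600.]
0.38 18 [265. 490.] [649. 569.]
0.42 0 [201. 497.] [635. 621.]
0.42 18 [239. 494.] [645. 591.]
[-213.  -45.] 0.34250153005573286 234.97443941868013
17.55 [468.87 -44.23 228.51] [180.     0.    78.49] [ 4.19 -0.03 -2.57] [-0.08  -0.646 -0.064] [-1.160e+01 -1.270e+01  1.059e+02 -0.000e+00  8.670e+01 -1.000e-01] 14.4
```

View pics/c3.png

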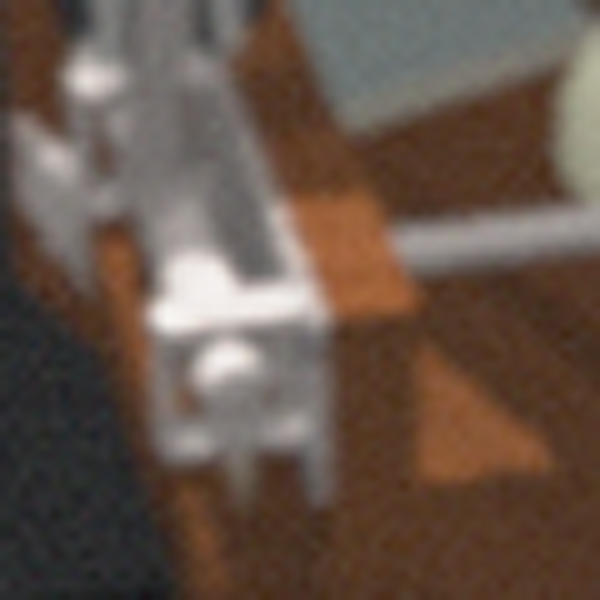

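```bash
python3 - <<'E'
from bench import hand_in,sensors
print(hand_in()); s=sensors.sense();print(s["time"],s["tool_pos"],s["ft_force"],s["finger_gap"])
E
```

```text
the job is handed in; nothing more can be done
None
the job is handed in; nothing more can be done
```

The cabinet is unlocked and the gate is held about 10 cm open. I handed the job in at about 17.6 s of the 72 s allowed.

- **Key:** The larger key went fully into the lock, with its bow down on the rim at the expected height. I turned the tool up to 102° anticlockwise, about 12° past the quarter turn, to take up the key's play. There was no sharp rise in torque at the stop (about 0.07 N m at most), so I take the full turn from the angle and the pictures. The last pictures show the key still standing in the lock, turned.
- **Bolt:** I lifted it about 8 mm, where the force on the gripper was about its weight, and drew it back with only 1 to 2 N. The handle's distance from the hinge line gives about 42 mm drawn, and the pictures show the nose clear of the keeper.
- **Gate:** The gripper position gives 0.342 rad open, and the free edge's corner in the side view matches 0.34 rad. At hand-in the gripper was holding the handle still against a spring pull of about 3 to 4 N.
- **Other things:** The gift box was unmoved in the last pictures. I did not check the other objects by measurement.

**Disagreements:**
- The two cameras differed by up to about 5 mm on the stand's position, so I used a value in between.
- The visible top board measured about 25 mm shallower than stated, so I placed the cabinet from its lock rim and front corners instead.

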